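Show what is in the reject bin and ease its lid shut

ROBOT

A 7-joint arm with a two-finger parallel gripper is mounted at the origin on the work surface. World frame = base frame: x ahead of the robot, y to its left, z up, the work surface at z = 0. Lengths are in m, angles in rad, forces in N, time in s.
With the tool pointing down it reaches from about 0.4 to 0.925 m from the base axis. Payload 4.1 kg.
Tool frame: the origin (TCP) lies between the finger pads; the fingertips stand 25 mm ahead of it and the grasp point (between the pads) lies 6 mm ahead of it; x points along the fingers, y is the direction in which the jaws open and shut, and the axes are right-handed (so a half turn about x gives the same grasp; the last joint's range is limited). The gripper opens to 85 mm and grips with 20 to 120 N. Pads are 22 mm wide; open, the fingers measure 114 mm over their backs; the gripper's body (76 mm by 85 mm) begins 54 mm behind the grasp point. The pads swing forward as they close: fully open they stand 13 mm farther back than shut.
Start: joints at [1.08, 0.398, 0.045, 1.537, -0.019, 1.207, -0.051], TCP at [0.248, -0.601, 0.256] pointing down, gripper open.
Joint ranges: [-2.82, 2.82], [-0.49, 2.23], [-1.37, 1.46], [0, 2.46], [-1.36, 4.5], [0.23, 2], [-2.94, 2.94]. Speed limits (rad/s): [2.57, 2.57, 3.14, 3.14, 3.14, 3.14, 3.14].

INTERFACE

Orientations are given as a 3x3 rotation matrix whose columns are the frame's x, y, z axes.
In Python, from cell import manip gives the robot as it stands.
- The arm moves only by the shell command python3 -m jog 'ROWS' [FORCE]. ROWS is JSON, a list of rows, each an object of numbers: "x", "y", "z": the shift along the tool's x, y, z each as a share of 200 mm, from -1 to 1; "rx", "ry", "rz": the turn, a rotation vector about the tool's x, y, z each as a share of pi/2 rad, from -1 to 1; "fingers": the opening, from -1 (shut) to 1 (fully open). A call has 1 to 5 rows; each row is the pose to reach, as a shift and turn from the pose commanded when the call began, along the tool's axes at that moment; what a row does not reach only later rows make up. A row lasts 1/8 s, in which the tool goes at most 62.5 mm and 10.7 degrees, less where a joint would pass 70% of its speed; a pose out of reach is approached as far as the arm can. A call with a number of a shift or a turn outside -1 to 1 is refused whole. A call with a gripper value outside its range is refused whole. The fingers move at their own pace and stop on an object; FORCE is the grip in N (left out, the last holds). Time passes only in rows, so rows that repeat a pose let the fingers close. It gives the time, the measured TCP pose, the force and the opening at its end, in the units of the state.
- manip.get_obs(): the state, without advancing time (a new reading comes with each control period).
- manip.grab_frame(name): name is "scene" or "top"; returns (picture, depth): 480x640x3 uint8, red, green, blue; 480x640 float32, m along the optical axis (not along the pixel's ray), 0 where there is no reading.
- manip.camera_params(name): a dict with "fx", "fy", "cx", "cy" (pixels), "distortion" ([k1, k2, p1, p2, k3] as OpenCV has them; the pictures are not rectified), "T" (4x4, takes a point from camera to world coordinates). Camera axes: x right, y up, looking along -z (the intrinsics and any distortion apply to the point x, -y, -z); pixel columns grow to the right and rows downward; lengths in m; the calibration is good to about 2 mm. A picture is of the moment at which its call begins. camera_params takes no time and is no camera call.
- manip.sign_off(): hands the job in, once; it reports no verdict.
Trained networks look in the newest picture that a camera, given by its name, has taken for a name from the list of things; names that differ only in an ending like _2 or _b are one class to them, and where a whole thing is asked for, a point or a joint stands for the part that bears it (a point fixed in the world has none). Each returns a list of dicts, best first, with "p" (0 to 1); they miss things now and then, are a little off and sometimes report something else, mostly with a low value. They report only what shows in the picture. A call takes as long as a camera call.
- manip.spot_in(target, camera): "extent" ([left, top, right, bottom] in pixels, round what is visible of it).
- manip.masks_of(target, camera): "pixels" (480x640 bool, what is visible of it) and "extent" ([left, top, right, bottom] in pixels, round what is visible of it).
- manip.place_of(target, camera): "xy" ([column, row] in pixels: a listed point, or the origin of a listed thing).
The state is a dict: "t": time; "qpos": joint angles; "joint_vel": joint speeds; "joint_efforts": joint torques, N m; "tool_pos": TCP position; "ee_rot": TCP orientation; "wrist_force": force on the tool from outside, world axes, zero at the start; "wrist_torque": the same for the moment, N m; "finger_gap": opening from 0.0 (shut) to 1.0 (fully open).
Only numpy, scipy, OpenCV 4.12 (cv2) and the standard library are available. Lean on these libraries where they do the work, as an engineer would, in place of code of your own. Each camera call takes 0.05 s, during which the arm holds its last target.

TASK

Let me see how full the larger of the two steel reject bins is: with the fingertips press the rubber pad of its hand lever all the way down so that the lid swings wide open, keep it open for at least two seconds while I look, then ease the lever back up slowly so that the lid settles shut without slamming, and take the hand away. Work the lid only by its lever and do not touch the lid itself; leave the smaller bin shut and everything else on the bench where it stands.

Things in the scene. Friction and masses are not known exactly. Their poses are not given: they have to be found in the camera images.
- bin: the larger of two plain sheet-steel reject bins of the same make, fixed to the bench: 240 deep (own x) x 220 wide (own y) x 200 mm tall, lid top at 212 mm. Origin: centre of its underside; own x points from the lever side (front) to the lid hinge (rear). A U-shaped lever along both side walls ends in a black rubber pad in front; push rods at the rear lift the lid
- bin_pad (a point): centre of the top face of its lever pad (100 wide x 56 deep x 12 mm). At rest: 201 mm in front of the bin's origin (own -x, own y 0), 157 mm above the bench, outer edge 0.2 rad higher; fully pressed: 66 mm above the bench, sloping 0.2 rad the other way. The arc strays under 8 mm sideways: a straight vertical press works. Centre about 80 mm from the bin's front wall, free space beneath
- bin_lever (a joint): angle of the larger bin's lever: 0 at rest (pad up), 0.40 rad at its stop with the pad fully down. Pushing the pad takes about 8 to 17 N. Nothing latches: let go, and the lid's weight and a light spring bring it back to 0 at once
- bin_lid (a joint): angle of the larger bin's lid, linked to the lever: it turns 3.15 times as far: 0 shut, 1.26 rad (72 degrees) at full press; 10 mm/s at the pad is about 0.14 rad/s at the lid. Let go from open, it falls and slams
- bin_lid_edge (a point): middle of the front edge of the larger bin's steel lid (260 deep x 234 wide x about 6 mm thick, hinged along the bin's rear top edge, hinge line 203 mm above the bench and 130 mm behind the bin's origin); 207 mm above the bench when shut; not to be touched
- small_bin: the smaller bin, same make and lever; body 180 deep (own x) x 165 wide (own y) x 150 tall mm, top of the closed lid 162 mm above the bench, fixed; origin and axes as for the larger bin; not to be operated
- small_bin_lid (a joint): angle of the smaller bin's lid: 0 shut, 1.26 rad fully open; linked to its own lever
- tin_tall: bystander: unopened food tin with a paper label, 74 mm diameter, 110 mm tall, 0.45 kg, standing loose beside the larger bin's lever; origin at the centre of its underside
- tin_short: bystander: unopened food tin, 74 mm diameter, 82 mm tall, standing loose beside the smaller bin's lever; origin at the centre of its underside
- tin_flat: bystander: flat fish tin, 84 mm diameter, 38 mm tall, loose at the left; origin at the centre of its underside
- tape_roll: bystander: roll of brown packing tape lying flat, 100 mm diameter, 48 mm tall, loose at the right; origin at the centre of its underside
- jar: bystander: closed jar, 72 mm diameter, 100 mm tall, loose between the rears of the bins; origin at the centre of its underside
- carton: bystander: small upright cardboard carton 55 x 130 x 190 mm, loose at the left; origin at the centre of its underside
- bottle: bystander: capped bottle, 72 mm diameter, 210 mm tall, loose at the right; origin at the centre of its underside

How it is judged:
By the outcome, as a careful person would: the job done as asked, in the order asked, and still so for the second after the job is handed in, with the robot touching nothing.
It also fails if it takes over 48 s, if anything falls off the work surface, if the arm or the gripper's body presses on something with over 40 N, if the wrist force passes 120 N, or if a joint passes its speed limit or range.

## Working session

There is one attempt and no reset: what is moved stays moved. The work goes in short steps, Python scripts to look and compute and a shell command to move; the robot and the scene stay as the last step left them, time stands still between calls to the robot, and variables do not carry over. Pictures are saved under pics/ and viewed, and the job is handed in when it is done.

```bash
mkdir -p pics; ls
python3 - <<'E'
from cell import manip
import cv2,numpy as np
o=manip.get_obs()
print(o['t'],o['tool_pos'],np.round(o['ee_rot'],3),o['wrist_force'],o['finger_gap'])
for n in ('scene','top'):
    p,d=manip.grab_frame(n); cv2.imwrite(f'pics/{n}0.png',p[:,:,::-1]); np.save(f'{n}_d.npy',d)
    c=manip.camera_params(n); print(n,c)
    for t in ('bin','bin_pad','small_bin','bin_lid_edge'):
        r=manip.place_of(t,n); print(t,[(np.round(q['xy'],1),round(q['p'],2)) for q in r[:3]])
E
```

```text
pics
0.0 [ 0.24800323 -0.60020511  0.25526501] [[-0.001  0.382 -0.924]
 [ 0.002 -0.924 -0.382]
 [-1.    -0.002  0.   ]] [-1.11603061 -0.1626544   0.45379781] 0.9994663094283431
scene {'fx': 588.1435734641952, 'fy': 588.1435734641952, 'cx': 314.2580713937089, 'cy': 237.44747900278415, 'distortion': array([-0.19131953,  0.        ,  0.        ,  0.        ,  0.        ]), 'T': array([[-0.95100825, -0.29579164,  0.08994786,  0.70096198],
       [ 0.30905251, -0.90167173,  0.30244775,  0.4664179 ],
       [-0.00835807,  0.31542892,  0.9489124 ,  1.59906641],
       [ 0.        ,  0.        ,  0.        ,  1.        ]])}
bin []
bin_pad [(array([317.2, 119.1]), 0.62)]
small_bin []
bin_lid_edge [(array([306. , 130.1]), 0.82)]
top {'fx': 560.5398882228635, 'fy': 560.5398882228635, 'cx': 319.4789294965429, 'cy': 228.3783284341706, 'distortion': array([-0.12613298,  0.        ,  0.        ,  0.        ,  0.        ]), 'T': array([[ 0.0198155 ,  0.98344244, -0.18013414,  0.31701266],
       [-0.99976674,  0.01794221, -0.01202299,  0.00214678],
       [-0.00859192,  0.18033036,  0.98356857,  1.50308686],
       [ 0.        ,  0.        ,  0.        ,  1.        ]])}
bin []
bin_pad [(array([460.4, 275.3]), 0.78)]
small_bin [(array([449. , 252.6]), 0.16)]
bin_lid_edge [(array([445.4, 252.5]), 0.98)]
```

View pics/scene0.png

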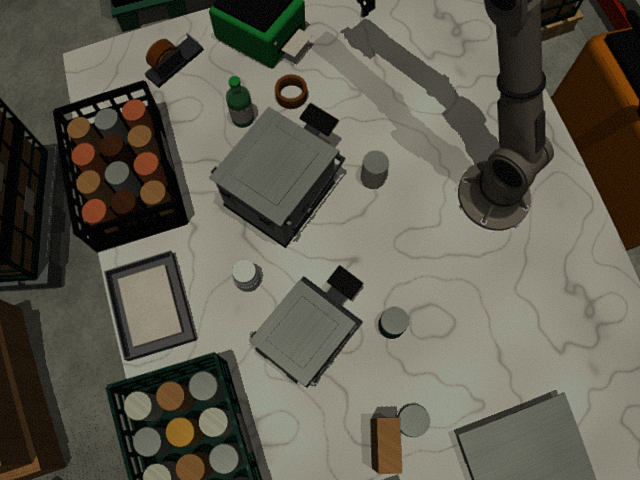

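View pics/top0.png

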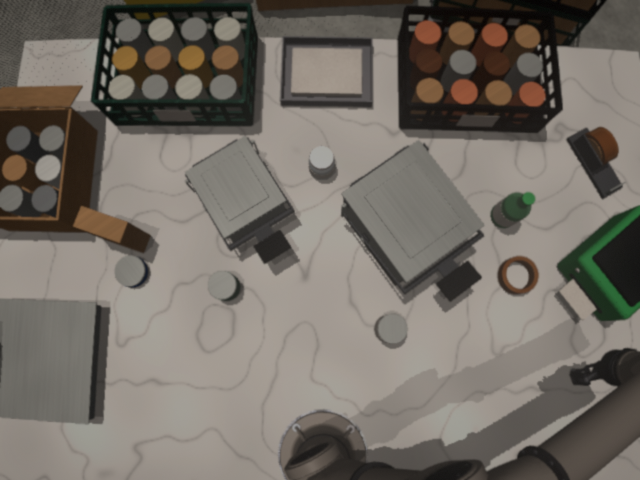

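The larger bin sits at top-image (412,212) with its pad at (460,280), or (319,121) in the scene image. The smaller bin is at (240,195) with its pad at (273,247). The short tin-like cylinder at (391,330) stands near the larger bin's lever, and the tape roll is at (518,275). Next I'll measure the poses in 3D.

```bash
cat > h.py <<'E'
import numpy as np,cv2
from cell import manip
def unproj(n,uv,d):
    c=manip.camera_params(n);K=np.array([[c['fx'],0,c['cx']],[0,c['fy'],c['cy']],[0,0,1]])
    q=cv2.undistortPoints(np.float64(uv).reshape(-1,1,2),K,c['distortion']).reshape(-1,2)
    d=np.asarray(d).reshape(-1)
    P=np.c_[q[:,0]*d,-q[:,1]*d,-d]
    return P@c['T'][:3,:3].T+c['T'][:3,3]
def proj(n,P):
    c=manip.camera_params(n);K=np.array([[c['fx'],0,c['cx']],[0,c['fy'],c['cy']],[0,0,1]])
    p=(np.atleast_2d(P)-c['T'][:3,3])@c['T'][:3,:3]; p=p*[1,-1,-1]
    return cv2.projectPoints(p.reshape(-1,1,3),np.zeros(3),np.zeros(3),K,c['distortion'])[0].reshape(-1,2)
def cloud(n,d):
    v,u=np.mgrid[0:480,0:640]; P=unproj(n,np.c_[u.ravel(),v.ravel()],d.ravel()); P[d.ravel()==0]=np.nan
    return P.reshape(480,640,3)
E
python3 - <<'E'
from h import *
for n,box in (('top',(335,135,485,300)),('scene',(205,100,350,250))):
    d=np.load(f'{n}_d.npy');C=cloud(n,d)
    m=np.zeros((480,640),bool);m[box[1]:box[3],box[0]:box[2]]=1
    lid=m&(abs(C[...,2]-.212)<.012)
    k,l,s,_=cv2.connectedComponentsWithStats(lid.astype(np.uint8)); i=1+s[1:,4].argmax(); L=C[l==i]
    r=cv2.minAreaRect(L[:,:2].astype(np.float32)); print(n,'lid',r,np.median(L[:,2]),len(L))
    pad=dict(top=(438,262,482,300),scene=(300,103,338,137))[n]
    Q=C[pad[1]:pad[3],pad[0]:pad[2]].reshape(-1,3); Q=Q[(Q[:,2]>.13)&(Q[:,2]<.185)]
    r=cv2.minAreaRect(Q[:,:2].astype(np.float32));print('pad',r,Q.mean(0),len(Q), np.percentile(Q[:,2],[5,50,95]))
for t in ('tin_tall','tape_roll','tin_short','bottle'):
    r=manip.masks_of(t,'top')
    for q in r[:2]:
        C=cloud('top',np.load('top_d.npy'));X=C[q['pixels']];X=X[X[:,2]>.02];print(t,round(q['p'],2),q['extent'],X.mean(0) if len(X) else 0,np.nanmax(X[:,2]) if len(X) else 0)
E
```

```text
top lid ((0.6075763702392578, -0.20079755783081055), (0.26876741647720337, 0.2418966442346573), 36.99081039428711) 0.21151135730203852 10746
pad ((0.45676130056381226, -0.3093377947807312), (0.09262747317552567, 0.0999530628323555), 37.379539489746094) [ 0.44786366 -0.3149922   0.15505027] 1124 [0.14165264 0.15625799 0.16429924]
scene lid ((0.6095716953277588, -0.20066675543785095), (0.2695087194442749, 0.24091097712516785), 36.84906005859375) 0.2120975570022281 8301
pad ((0.45032960176467896, -0.3170989453792572), (0.07704699039459229, 0.10213249176740646), 37.15616989135742) [ 0.44774238 -0.3175657   0.15615185] 802 [0.1444316  0.15677534 0.16515995]
tin_tall 0.93 [375.4, 312.9, 406.2, 343.2] [ 0.32576746 -0.16101523  0.10595044] 0.11931710504285609
tape_roll 0.84 [499.9, 253.3, 537.9, 297.3] [ 0.47053349 -0.50790054  0.04319038] 0.05715540642160266
tin_short 0.58 [208.9, 269.4, 240.9, 301.5] [0.42570123 0.26174154 0.07786836] 0.09142918181439419
bottle 0.89 [490.8, 192.4, 535.5, 229.6] [ 0.62816639 -0.46939505  0.12972003] 0.21581897803093808
```

```bash
python3 -m jog '[{"y":-0.2,"z":-0.3,"rx":-0.1,"fingers":-1},{"y":-0.4,"z":-0.6,"rx":-0.16,"fingers":-1},{"y":-0.5,"z":-0.8,"rx":-0.16,"fingers":-1},{"y":-0.5,"z":-0.8,"rx":-0.16,"fingers":-1}]'
python3 - <<'E'
from h import *
o=manip.get_obs();R=np.array(o['ee_rot']);print(np.round(R,3),np.round(o['qpos'],2)); print((np.array([.442,-.324,.2])-o['tool_pos'])@R/.2)
E
```

```text
[[ 0.     0.382 -0.924]
 [-0.    -0.924 -0.382]
 [-1.     0.     0.   ]] [ 1.08  0.4   0.05  1.54 -0.02  1.21 -0.05]
[ 0.28170944 -0.90899247 -1.42389246]invalid input at $[0]: expected keys x, y, z, rx, ry, rz, fingers
```

All keys are required in each row.

```bash
python3 -m jog '[{"x":0,"y":-0.2,"z":-0.3,"rx":-0.1,"ry":0,"rz":0,"fingers":-1},{"x":0,"y":-0.4,"z":-0.6,"rx":-0.16,"ry":0,"rz":0,"fingers":-1},{"x":0,"y":-0.5,"z":-0.8,"rx":-0.16,"ry":0,"rz":0,"fingers":-1},{"x":0,"y":-0.5,"z":-0.8,"rx":-0.16,"ry":0,"rz":0,"fingers":-1}]'
python3 - <<'E'
from h import *
o=manip.get_obs();R=np.array(o['ee_rot']);print(np.round(R,3),np.round(o['qpos'],2)); print((np.array([.442,-.324,.24])-o['tool_pos'])@R/.2)
E
```

```text
t: 1.2
tool_pos: [0.3629, -0.442, 0.2567]
ee_rot: [[0.003, 0.608, -0.794], [0.002, -0.794, -0.608], [-1.0, 0.0, -0.003]]
wrist_force: [-0.7, -0.9, -0.4]
finger_gap: 0.144
[[ 0.003  0.608 -0.794]
 [ 0.002 -0.794 -0.608]
 [-1.     0.    -0.003]] [ 0.88  0.26 -0.08  1.73  0.02  1.16 -0.13]
[ 0.08589006 -0.2276834  -0.67235638]
```

```bash
python3 -m jog '[{"x":0,"y":-0.1,"z":-0.25,"rx":0,"ry":0,"rz":0,"fingers":-1},{"x":0,"y":-0.2,"z":-0.5,"rx":0,"ry":0,"rz":0,"fingers":-1},{"x":0.05,"y":-0.23,"z":-0.67,"rx":0,"ry":0,"rz":0,"fingers":-1},{"x":0.09,"y":-0.23,"z":-0.67,"rx":0,"ry":0,"rz":0,"fingers":-1},{"x":0.09,"y":-0.23,"z":-0.67,"rx":0,"ry":0,"rz":0,"fingers":-1}]'
python3 - <<'E'
from h import *
for n in ('top','scene'):
    p,d=manip.grab_frame(n); cv2.imwrite(f'pics/{n}1.png',cv2.resize(p[100:340,200:520] if n=='top' else p[40:280,160:480],None,fx=2,fy=2)[:,:,::-1])
o=manip.get_obs();R=np.array(o['ee_rot']);print(o['tool_pos'],o['wrist_force'],o['finger_gap'],np.round(R,3)); print((np.array([.442,-.324,.182])-o['tool_pos'])@R/.2)
E
```

```text
t: 1.82
tool_pos: [0.4362, -0.3313, 0.2376]
ee_rot: [[-0.002, 0.598, -0.801], [-0.0, -0.801, -0.598], [-1.0, -0.001, 0.002]]
wrist_force: [0.1, -1.4, 1.5]
finger_gap: -0.002
[ 0.43634325 -0.33192223  0.23838785] [-0.01222717 -0.22457755  0.16619618] -0.0014053089074045192 [[-0.001  0.597 -0.802]
 [-0.001 -0.802 -0.597]
 [-1.     0.     0.001]]
[ 0.28189168 -0.01498005 -0.04659871]
```

View pics/top1.png

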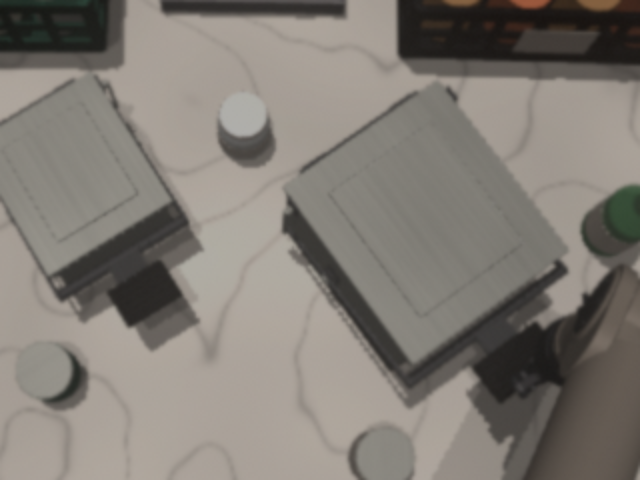

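View pics/scene1.png

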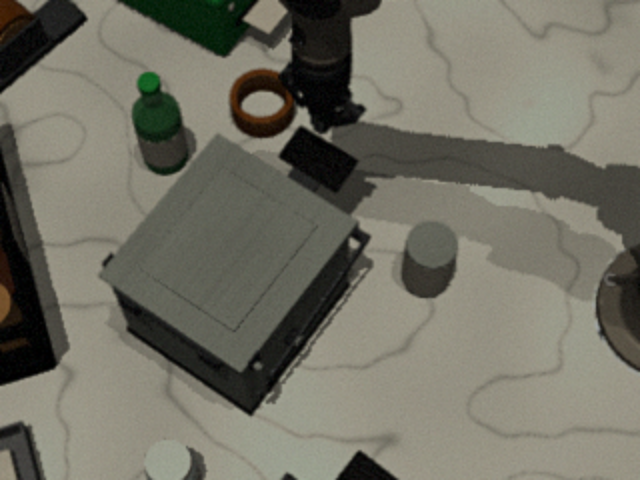

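The gripper is closed and hovering just outside the pad. The pad is at crop (320,160) in the scene view and (512,360) in the top view. I'll check the tip by projection.

Run:
```python
from h import *
tip=np.array([.4363,-.3319,.2134])
for n,o in (('top',(200,100)),('scene',(160,40))):
    for nm,P in (('tip',tip),('pad',[.4475,-.320,.157]),('touch',[.442,-.324,.158])):
        print(n,nm,np.round((proj(n,P)[0]-o)*2))
```

```text
top tip [539. 361.]
top pad [517. 356.]
top touch [521. 361.]
scene tip [321. 129.]
scene pad [316. 159.]
scene touch [319. 155.]
```

```bash
python3 -m jog '[{"x":0.08,"y":-0.015,"z":-0.047,"rx":0,"ry":0,"rz":0,"fingers":-1},{"x":0.16,"y":-0.015,"z":-0.047,"rx":0,"ry":0,"rz":0,"fingers":-1},{"x":0.22,"y":-0.015,"z":-0.047,"rx":0,"ry":0,"rz":0,"fingers":-1},{"x":0.25,"y":-0.015,"z":-0.047,"rx":0,"ry":0,"rz":0,"fingers":-1},{"x":0.25,"y":-0.015,"z":-0.047,"rx":0,"ry":0,"rz":0,"fingers":-1}]'
```

```text
t: 2.55
tool_pos: [0.443, -0.322, 0.1877]
ee_rot: [[-0.001, 0.6, -0.8], [0.0, -0.8, -0.6], [-1.0, -0.001, 0.0]]
wrist_force: [0.5, -0.1, -0.0]
finger_gap: 0.002
```

```bash
python3 -m jog '[{"x":0.02,"y":0,"z":0,"rx":0,"ry":0,"rz":0,"fingers":-1},{"x":0.04,"y":0,"z":0,"rx":0,"ry":0,"rz":0,"fingers":-1},{"x":0.06,"y":0,"z":0,"rx":0,"ry":0,"rz":0,"fingers":-1},{"x":0.08,"y":0,"z":0,"rx":0,"ry":0,"rz":0,"fingers":-1},{"x":0.1,"y":0,"z":0,"rx":0,"ry":0,"rz":0,"fingers":-1}]'
python3 - <<'E'
from h import *
p,d=manip.grab_frame('scene'); cv2.imwrite('pics/scene2.png',cv2.resize(p[40:280,160:480],None,fx=2,fy=2)[:,:,::-1])
o=manip.get_obs();print(o['tool_pos'],o['wrist_force'])
E
```

```text
t: 3.18
tool_pos: [0.4423, -0.324, 0.1702]
ee_rot: [[-0.001, 0.599, -0.801], [-0.003, -0.801, -0.599], [-1.0, 0.002, 0.003]]
wrist_force: [-4.4, -0.9, 9.8]
finger_gap: 0.001
[ 0.44228311 -0.32399236  0.16963927] [-4.18563559 -1.47061361  8.84810439]
```

View pics/scene2.png

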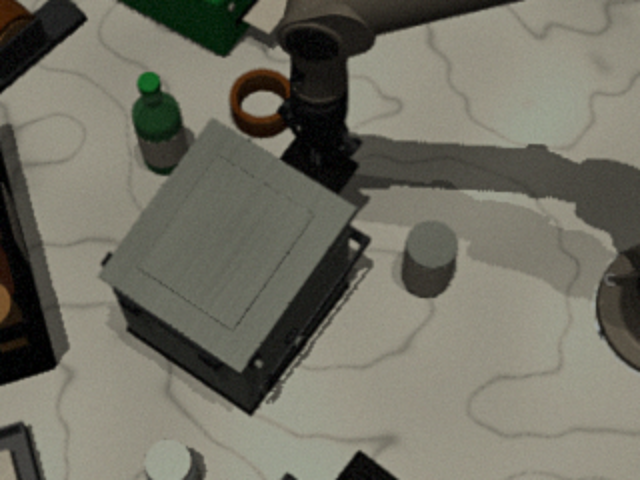

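The lid is starting to lift (its edge is near crop (355,205)), the tip is on the pad, and the force is about 10 N. I'll keep pressing.

```bash
python3 -m jog '[{"x":0.025,"y":0,"z":0,"rx":0,"ry":0,"rz":0,"fingers":-1},{"x":0.05,"y":0,"z":0,"rx":0,"ry":0,"rz":0,"fingers":-1},{"x":0.075,"y":0,"z":0,"rx":0,"ry":0,"rz":0,"fingers":-1},{"x":0.1,"y":0,"z":0,"rx":0,"ry":0,"rz":0,"fingers":-1},{"x":0.125,"y":0,"z":0,"rx":0,"ry":0,"rz":0,"fingers":-1}]'
```

```text
t: 3.85
tool_pos: [0.4418, -0.3251, 0.1451]
ee_rot: [[-0.001, 0.598, -0.801], [-0.004, -0.801, -0.598], [-1.0, 0.003, 0.004]]
wrist_force: [-6.3, -2.3, 9.3]
finger_gap: 0.002
```

```bash
python3 -m jog '[{"x":0.025,"y":0,"z":0,"rx":0,"ry":0,"rz":0,"fingers":-1},{"x":0.05,"y":0,"z":0,"rx":0,"ry":0,"rz":0,"fingers":-1},{"x":0.075,"y":0,"z":0,"rx":0,"ry":0,"rz":0,"fingers":-1},{"x":0.1,"y":0,"z":0,"rx":0,"ry":0,"rz":0,"fingers":-1},{"x":0.125,"y":0,"z":0,"rx":0,"ry":0,"rz":0,"fingers":-1}]'
```

```text
t: 4.47
tool_pos: [0.4417, -0.3252, 0.1197]
ee_rot: [[-0.001, 0.598, -0.801], [-0.004, -0.801, -0.598], [-1.0, 0.003, 0.004]]
wrist_force: [-4.9, -3.8, 8.1]
finger_gap: -0.0
```

```bash
python3 -m jog '[{"x":0.025,"y":0,"z":0,"rx":0,"ry":0,"rz":0,"fingers":-1},{"x":0.05,"y":0,"z":0,"rx":0,"ry":0,"rz":0,"fingers":-1},{"x":0.07,"y":0,"z":0,"rx":0,"ry":0,"rz":0,"fingers":-1},{"x":0.09,"y":0,"z":0,"rx":0,"ry":0,"rz":0,"fingers":-1},{"x":0.11,"y":0,"z":0,"rx":0,"ry":0,"rz":0,"fingers":-1}]'
```

```text
t: 5.1
tool_pos: [0.443, -0.3243, 0.0975]
ee_rot: [[0.001, 0.599, -0.801], [-0.003, -0.801, -0.599], [-1.0, 0.003, 0.002]]
wrist_force: [-1.6, -1.7, 4.4]
finger_gap: -0.001
```

```bash
python3 -m jog '[{"x":0.015,"y":0,"z":0,"rx":0,"ry":0,"rz":0,"fingers":-1},{"x":0.03,"y":0,"z":0,"rx":0,"ry":0,"rz":0,"fingers":-1},{"x":0.035,"y":0,"z":0,"rx":0,"ry":0,"rz":0,"fingers":-1}]'
python3 - <<'E'
from h import *
for n in ('top','scene'):
    p,d=manip.grab_frame(n); cv2.imwrite(f'pics/{n}3.png',cv2.resize(p[100:340,200:520] if n=='top' else p[40:280,160:480],None,fx=2,fy=2)[:,:,::-1])
    np.save(f'{n}_d3.npy',d)
o=manip.get_obs();print(o['t'],o['tool_pos'],o['wrist_force'])
E
```

```text
t: 5.48
tool_pos: [0.4436, -0.3239, 0.0915]
ee_rot: [[0.001, 0.599, -0.801], [-0.003, -0.801, -0.599], [-1.0, 0.003, 0.001]]
wrist_force: [-4.7, -1.0, 18.5]
finger_gap: -0.0
5.575 [ 0.44363187 -0.32390052  0.09161437] [-5.43406963 -1.93383971 16.57177136]
```

View pics/scene3.png

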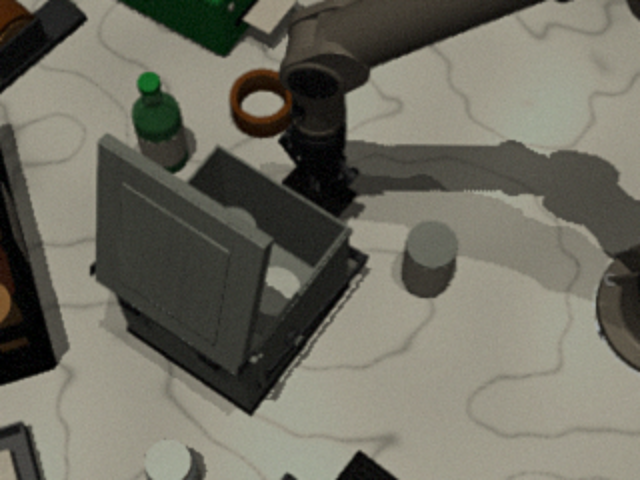

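View pics/top3.png

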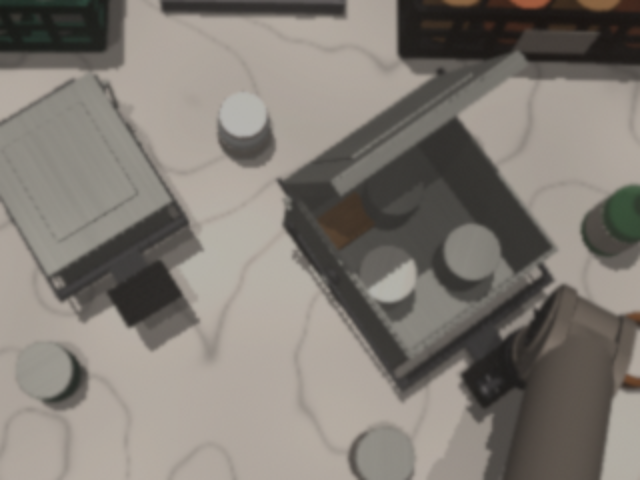

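The lid is wide open. Its top edge runs from (100,140) to (270,240) in the scene crop, and the bin's contents are visible. The force jumped from 4 to 18 N, so the lever is at its stop. I'll press lightly and hold while measuring the lid angle.

```bash
python3 -m jog '[{"x":0.01,"y":0,"z":0,"rx":0,"ry":0,"rz":0,"fingers":-1},{"x":0.01,"y":0,"z":0,"rx":0,"ry":0,"rz":0,"fingers":-1},{"x":0.01,"y":0,"z":0,"rx":0,"ry":0,"rz":0,"fingers":-1},{"x":0.01,"y":0,"z":0,"rx":0,"ry":0,"rz":0,"fingers":-1},{"x":0.01,"y":0,"z":0,"rx":0,"ry":0,"rz":0,"fingers":-1}]'
python3 - <<'E'
from h import *
C=cloud('scene',np.load('scene_d3.npy'))
P=C[130:200,212:280].reshape(-1,3)
a=np.deg2rad(36.9);ex=np.array([np.cos(a),np.sin(a)]);rel=P[:,:2]-[.6085,-.2007]
X=rel@ex;ok=(P[:,2]>.22)&(X<.14)&(X>0);A=np.c_[X[ok],P[ok,2]];A=A[A[:,1]>.25]
m=A.mean(0);v=np.linalg.svd(A-m)[2][0];print(len(A),'angle',np.arctan2(abs(v[1]),-v[0]*np.sign(v[1])),'maxz',np.percentile(A[:,1],[50,99]))
E
```

```text
t: 6.2
tool_pos: [0.4438, -0.3239, 0.0907]
ee_rot: [[0.001, 0.599, -0.801], [-0.003, -0.801, -0.599], [-1.0, 0.003, 0.001]]
wrist_force: [-7.6, -0.1, 23.5]
finger_gap: -0.005
3952 angle 1.2573918678969407 maxz [0.36868602 0.4553279 ]
```

The lid angle measures 1.257 rad, which is fully open. I'll hold there for about 3.5 s.

```bash
python3 -m jog '[{"x":0,"y":0,"z":0,"rx":0,"ry":0,"rz":0,"fingers":-1},{"x":0,"y":0,"z":0,"rx":0,"ry":0,"rz":0,"fingers":-1},{"x":0,"y":0,"z":0,"rx":0,"ry":0,"rz":0,"fingers":-1},{"x":0,"y":0,"z":0,"rx":0,"ry":0,"rz":0,"fingers":-1},{"x":0,"y":0,"z":0,"rx":0,"ry":0,"rz":0,"fingers":-1}]'
```

```text
t: 6.82
tool_pos: [0.4437, -0.3239, 0.0907]
ee_rot: [[0.001, 0.599, -0.801], [-0.003, -0.801, -0.599], [-1.0, 0.003, 0.001]]
wrist_force: [-6.3, -0.1, 22.9]
finger_gap: 0.005
```

```bash
python3 -m jog '[{"x":0,"y":0,"z":0,"rx":0,"ry":0,"rz":0,"fingers":-1},{"x":0,"y":0,"z":0,"rx":0,"ry":0,"rz":0,"fingers":-1},{"x":0,"y":0,"z":0,"rx":0,"ry":0,"rz":0,"fingers":-1},{"x":0,"y":0,"z":0,"rx":0,"ry":0,"rz":0,"fingers":-1},{"x":0,"y":0,"z":0,"rx":0,"ry":0,"rz":0,"fingers":-1}]'
```

```text
t: 7.45
tool_pos: [0.4437, -0.3239, 0.0908]
ee_rot: [[0.001, 0.599, -0.801], [-0.003, -0.801, -0.599], [-1.0, 0.003, 0.001]]
wrist_force: [-7.3, -0.2, 23.5]
finger_gap: -0.002
```

```bash
python3 -m jog '[{"x":0,"y":0,"z":0,"rx":0,"ry":0,"rz":0,"fingers":-1},{"x":0,"y":0,"z":0,"rx":0,"ry":0,"rz":0,"fingers":-1},{"x":0,"y":0,"z":0,"rx":0,"ry":0,"rz":0,"fingers":-1},{"x":0,"y":0,"z":0,"rx":0,"ry":0,"rz":0,"fingers":-1},{"x":0,"y":0,"z":0,"rx":0,"ry":0,"rz":0,"fingers":-1}]'
```

```text
t: 8.07
tool_pos: [0.4438, -0.3239, 0.0907]
ee_rot: [[0.001, 0.599, -0.801], [-0.003, -0.801, -0.599], [-1.0, 0.003, 0.001]]
wrist_force: [-7.0, -0.5, 22.4]
finger_gap: 0.002
```

```bash
python3 -m jog '[{"x":0,"y":0,"z":0,"rx":0,"ry":0,"rz":0,"fingers":-1},{"x":0,"y":0,"z":0,"rx":0,"ry":0,"rz":0,"fingers":-1},{"x":0,"y":0,"z":0,"rx":0,"ry":0,"rz":0,"fingers":-1},{"x":0,"y":0,"z":0,"rx":0,"ry":0,"rz":0,"fingers":-1},{"x":0,"y":0,"z":0,"rx":0,"ry":0,"rz":0,"fingers":-1}]'
```

```text
t: 8.7
tool_pos: [0.4438, -0.3239, 0.0907]
ee_rot: [[0.001, 0.599, -0.801], [-0.003, -0.801, -0.599], [-1.0, 0.003, 0.001]]
wrist_force: [-6.8, -0.5, 22.0]
finger_gap: 0.001
```

```bash
python3 -m jog '[{"x":0,"y":0,"z":0,"rx":0,"ry":0,"rz":0,"fingers":-1},{"x":0,"y":0,"z":0,"rx":0,"ry":0,"rz":0,"fingers":-1},{"x":0,"y":0,"z":0,"rx":0,"ry":0,"rz":0,"fingers":-1},{"x":0,"y":0,"z":0,"rx":0,"ry":0,"rz":0,"fingers":-1},{"x":0,"y":0,"z":0,"rx":0,"ry":0,"rz":0,"fingers":-1}]'
```

```text
t: 9.32
tool_pos: [0.4438, -0.3238, 0.0907]
ee_rot: [[0.001, 0.599, -0.801], [-0.003, -0.801, -0.599], [-1.0, 0.003, 0.001]]
wrist_force: [-7.7, 0.2, 23.0]
finger_gap: -0.005
```

```bash
python3 -m jog '[{"x":-0.01,"y":0,"z":0,"rx":0,"ry":0,"rz":0,"fingers":-1},{"x":-0.02,"y":0,"z":0,"rx":0,"ry":0,"rz":0,"fingers":-1},{"x":-0.03,"y":0,"z":0,"rx":0,"ry":0,"rz":0,"fingers":-1},{"x":-0.04,"y":0,"z":0,"rx":0,"ry":0,"rz":0,"fingers":-1},{"x":-0.05,"y":0,"z":0,"rx":0,"ry":0,"rz":0,"fingers":-1}]'
```

```text
t: 9.95
tool_pos: [0.4434, -0.3223, 0.0975]
ee_rot: [[0.0, 0.6, -0.8], [-0.001, -0.8, -0.6], [-1.0, 0.001, 0.0]]
wrist_force: [-0.9, -2.8, 2.9]
finger_gap: -0.001
```

```bash
python3 -m jog '[{"x":-0.01,"y":0,"z":0,"rx":0,"ry":0,"rz":0,"fingers":-1},{"x":-0.02,"y":0,"z":0,"rx":0,"ry":0,"rz":0,"fingers":-1},{"x":-0.03,"y":0,"z":0,"rx":0,"ry":0,"rz":0,"fingers":-1},{"x":-0.04,"y":0,"z":0,"rx":0,"ry":0,"rz":0,"fingers":-1},{"x":-0.05,"y":0,"z":0,"rx":0,"ry":0,"rz":0,"fingers":-1}]'
```

```text
t: 10.58
tool_pos: [0.443, -0.3222, 0.1075]
ee_rot: [[-0.0, 0.6, -0.8], [-0.0, -0.8, -0.6], [-1.0, -0.0, 0.001]]
wrist_force: [-1.8, -3.8, 4.7]
finger_gap: -0.002
```

```bash
python3 -m jog '[{"x":-0.01,"y":0,"z":0,"rx":0,"ry":0,"rz":0,"fingers":-1},{"x":-0.02,"y":0,"z":0,"rx":0,"ry":0,"rz":0,"fingers":-1},{"x":-0.03,"y":0,"z":0,"rx":0,"ry":0,"rz":0,"fingers":-1},{"x":-0.04,"y":0,"z":0,"rx":0,"ry":0,"rz":0,"fingers":-1},{"x":-0.05,"y":0,"z":0,"rx":0,"ry":0,"rz":0,"fingers":-1}]'
```

```text
t: 11.2
tool_pos: [0.4427, -0.3222, 0.1174]
ee_rot: [[-0.001, 0.6, -0.8], [-0.0, -0.8, -0.6], [-1.0, -0.0, 0.001]]
wrist_force: [-3.6, -2.8, 5.6]
finger_gap: -0.002
```

```bash
python3 -m jog '[{"x":-0.01,"y":0,"z":0,"rx":0,"ry":0,"rz":0,"fingers":-1},{"x":-0.02,"y":0,"z":0,"rx":0,"ry":0,"rz":0,"fingers":-1},{"x":-0.03,"y":0,"z":0,"rx":0,"ry":0,"rz":0,"fingers":-1},{"x":-0.04,"y":0,"z":0,"rx":0,"ry":0,"rz":0,"fingers":-1},{"x":-0.05,"y":0,"z":0,"rx":0,"ry":0,"rz":0,"fingers":-1}]'
```

```text
t: 11.82
tool_pos: [0.4427, -0.3223, 0.1277]
ee_rot: [[-0.001, 0.6, -0.8], [-0.0, -0.8, -0.6], [-1.0, -0.0, 0.001]]
wrist_force: [-3.8, -3.7, 6.9]
finger_gap: 0.001
```

```bash
python3 -m jog '[{"x":-0.01,"y":0,"z":0,"rx":0,"ry":0,"rz":0,"fingers":-1},{"x":-0.02,"y":0,"z":0,"rx":0,"ry":0,"rz":0,"fingers":-1},{"x":-0.03,"y":0,"z":0,"rx":0,"ry":0,"rz":0,"fingers":-1},{"x":-0.04,"y":0,"z":0,"rx":0,"ry":0,"rz":0,"fingers":-1},{"x":-0.05,"y":0,"z":0,"rx":0,"ry":0,"rz":0,"fingers":-1}]'
```

```text
t: 12.45
tool_pos: [0.4429, -0.3221, 0.1378]
ee_rot: [[-0.001, 0.6, -0.8], [-0.0, -0.8, -0.6], [-1.0, -0.0, 0.001]]
wrist_force: [-4.4, -3.5, 7.1]
finger_gap: 0.001
```

```bash
python3 -m jog '[{"x":-0.01,"y":0,"z":0,"rx":0,"ry":0,"rz":0,"fingers":-1},{"x":-0.02,"y":0,"z":0,"rx":0,"ry":0,"rz":0,"fingers":-1},{"x":-0.03,"y":0,"z":0,"rx":0,"ry":0,"rz":0,"fingers":-1},{"x":-0.04,"y":0,"z":0,"rx":0,"ry":0,"rz":0,"fingers":-1},{"x":-0.05,"y":0,"z":0,"rx":0,"ry":0,"rz":0,"fingers":-1}]'
```

```text
t: 13.08
tool_pos: [0.4436, -0.3217, 0.148]
ee_rot: [[0.0, 0.6, -0.8], [0.0, -0.8, -0.6], [-1.0, 0.0, -0.0]]
wrist_force: [-2.9, -2.8, 8.3]
finger_gap: -0.002
```

Contact is holding. From here I'll slow to 1 mm per row (8 mm/s).

```bash
python3 -m jog '[{"x":-0.0075,"y":0,"z":0,"rx":0,"ry":0,"rz":0,"fingers":-1},{"x":-0.015,"y":0,"z":0,"rx":0,"ry":0,"rz":0,"fingers":-1},{"x":-0.0225,"y":0,"z":0,"rx":0,"ry":0,"rz":0,"fingers":-1},{"x":-0.03,"y":0,"z":0,"rx":0,"ry":0,"rz":0,"fingers":-1},{"x":-0.0375,"y":0,"z":0,"rx":0,"ry":0,"rz":0,"fingers":-1}]'
```

```text
t: 13.7
tool_pos: [0.4442, -0.3212, 0.1557]
ee_rot: [[0.001, 0.601, -0.8], [0.0, -0.8, -0.601], [-1.0, 0.0, -0.001]]
wrist_force: [-1.5, -0.5, 8.7]
finger_gap: -0.0
```

```bash
python3 -m jog '[{"x":-0.005,"y":0,"z":0,"rx":0,"ry":0,"rz":0,"fingers":-1},{"x":-0.01,"y":0,"z":0,"rx":0,"ry":0,"rz":0,"fingers":-1},{"x":-0.015,"y":0,"z":0,"rx":0,"ry":0,"rz":0,"fingers":-1},{"x":-0.02,"y":0,"z":0,"rx":0,"ry":0,"rz":0,"fingers":-1},{"x":-0.025,"y":0,"z":0,"rx":0,"ry":0,"rz":0,"fingers":-1}]'
```

```text
t: 14.32
tool_pos: [0.4448, -0.3208, 0.1608]
ee_rot: [[0.002, 0.601, -0.799], [0.001, -0.799, -0.601], [-1.0, 0.001, -0.002]]
wrist_force: [-1.6, 0.4, 8.3]
finger_gap: 0.005
```

```bash
python3 -m jog '[{"x":-0.005,"y":0,"z":0,"rx":0,"ry":0,"rz":0,"fingers":-1},{"x":-0.01,"y":0,"z":0,"rx":0,"ry":0,"rz":0,"fingers":-1},{"x":-0.015,"y":0,"z":0,"rx":0,"ry":0,"rz":0,"fingers":-1},{"x":-0.02,"y":0,"z":0,"rx":0,"ry":0,"rz":0,"fingers":-1},{"x":-0.025,"y":0,"z":0,"rx":0,"ry":0,"rz":0,"fingers":-1}]'
```

```text
t: 14.95
tool_pos: [0.4454, -0.3203, 0.1659]
ee_rot: [[0.003, 0.601, -0.799], [0.001, -0.799, -0.601], [-1.0, 0.001, -0.003]]
wrist_force: [0.3, 0.8, 8.8]
finger_gap: 0.002
```

```bash
python3 -m jog '[{"x":-0.005,"y":0,"z":0,"rx":0,"ry":0,"rz":0,"fingers":-1},{"x":-0.01,"y":0,"z":0,"rx":0,"ry":0,"rz":0,"fingers":-1},{"x":-0.015,"y":0,"z":0,"rx":0,"ry":0,"rz":0,"fingers":-1},{"x":-0.02,"y":0,"z":0,"rx":0,"ry":0,"rz":0,"fingers":-1},{"x":-0.025,"y":0,"z":0,"rx":0,"ry":0,"rz":0,"fingers":-1}]'
```

```text
t: 15.58
tool_pos: [0.4462, -0.3198, 0.171]
ee_rot: [[0.005, 0.602, -0.799], [0.002, -0.799, -0.602], [-1.0, 0.001, -0.005]]
wrist_force: [1.3, 1.5, 8.0]
finger_gap: 0.003
```

```bash
python3 -m jog '[{"x":-0.005,"y":0,"z":0,"rx":0,"ry":0,"rz":0,"fingers":-1},{"x":-0.01,"y":0,"z":0,"rx":0,"ry":0,"rz":0,"fingers":-1},{"x":-0.015,"y":0,"z":0,"rx":0,"ry":0,"rz":0,"fingers":-1},{"x":-0.02,"y":0,"z":0,"rx":0,"ry":0,"rz":0,"fingers":-1},{"x":-0.025,"y":0,"z":0,"rx":0,"ry":0,"rz":0,"fingers":-1}]'
```

```text
t: 16.2
tool_pos: [0.447, -0.3191, 0.1761]
ee_rot: [[0.006, 0.602, -0.798], [0.002, -0.798, -0.602], [-1.0, 0.002, -0.006]]
wrist_force: [2.2, 1.9, 8.0]
finger_gap: -0.001
```

```bash
python3 -m jog '[{"x":-0.005,"y":0,"z":0,"rx":0,"ry":0,"rz":0,"fingers":-1},{"x":-0.01,"y":0,"z":0,"rx":0,"ry":0,"rz":0,"fingers":-1},{"x":-0.015,"y":0,"z":0,"rx":0,"ry":0,"rz":0,"fingers":-1},{"x":-0.02,"y":0,"z":0,"rx":0,"ry":0,"rz":0,"fingers":-1},{"x":-0.025,"y":0,"z":0,"rx":0,"ry":0,"rz":0,"fingers":-1}]'
```

```text
t: 16.82
tool_pos: [0.4478, -0.3185, 0.1812]
ee_rot: [[0.007, 0.603, -0.798], [0.003, -0.798, -0.603], [-1.0, 0.002, -0.008]]
wrist_force: [3.7, 3.4, 7.1]
finger_gap: 0.004
```

```bash
python3 -m jog '[{"x":-0.004,"y":0,"z":0,"rx":0,"ry":0,"rz":0,"fingers":-1},{"x":-0.008,"y":0,"z":0,"rx":0,"ry":0,"rz":0,"fingers":-1},{"x":-0.012,"y":0,"z":0,"rx":0,"ry":0,"rz":0,"fingers":-1},{"x":-0.016,"y":0,"z":0,"rx":0,"ry":0,"rz":0,"fingers":-1},{"x":-0.02,"y":0,"z":0,"rx":0,"ry":0,"rz":0,"fingers":-1}]'
```

```text
t: 17.45
tool_pos: [0.4441, -0.321, 0.1839]
ee_rot: [[0.001, 0.601, -0.8], [0.001, -0.8, -0.601], [-1.0, -0.0, -0.001]]
wrist_force: [2.9, 3.3, 3.6]
finger_gap: 0.001
```

```bash
python3 -m jog '[{"x":-0.004,"y":0,"z":0,"rx":0,"ry":0,"rz":0,"fingers":-1},{"x":-0.008,"y":0,"z":0,"rx":0,"ry":0,"rz":0,"fingers":-1},{"x":-0.012,"y":0,"z":0,"rx":0,"ry":0,"rz":0,"fingers":-1},{"x":-0.016,"y":0,"z":0,"rx":0,"ry":0,"rz":0,"fingers":-1},{"x":-0.02,"y":0,"z":0,"rx":0,"ry":0,"rz":0,"fingers":-1}]'
```

```text
t: 18.08
tool_pos: [0.4427, -0.3222, 0.1875]
ee_rot: [[-0.001, 0.599, -0.8], [0.0, -0.8, -0.599], [-1.0, -0.001, 0.001]]
wrist_force: [0.2, -0.0, -0.0]
finger_gap: -0.003
```

The contact force is gone, so I'll rise and move away outward (tool +z points away from the bin).

```bash
python3 -m jog '[{"x":-0.05,"y":0,"z":0,"rx":0,"ry":0,"rz":0,"fingers":-1},{"x":-0.15,"y":0,"z":0,"rx":0,"ry":0,"rz":0,"fingers":-1},{"x":-0.3,"y":0,"z":0.15,"rx":0,"ry":0,"rz":0,"fingers":-1},{"x":-0.35,"y":0,"z":0.4,"rx":0,"ry":0,"rz":0,"fingers":-1},{"x":-0.35,"y":0,"z":0.6,"rx":0,"ry":0,"rz":0,"fingers":-1}]'; python3 -m jog '[{"x":0,"y":0,"z":0.1,"rx":0,"ry":0,"rz":0,"fingers":-1},{"x":0,"y":0,"z":0.1,"rx":0,"ry":0,"rz":0,"fingers":-1},{"x":0,"y":0,"z":0.1,"rx":0,"ry":0,"rz":0,"fingers":-1}]'
python3 - <<'E'
from h import *
for n,box in (('top',(335,135,485,300)),('scene',(205,100,350,250))):
    p,d=manip.grab_frame(n); cv2.imwrite(f'pics/{n}4.png',p[:,:,::-1])
    d0=np.load(f'{n}_d.npy');C=cloud(n,d);C0=cloud(n,d0)
    m=np.zeros((480,640),bool);m[box[1]:box[3],box[0]:box[2]]=1
    lid=m&(abs(C0[...,2]-.212)<.01)
    print(n,'lid dz',np.nanmedian(C[lid][:,2]-C0[lid][:,2]),np.nanpercentile(C[lid][:,2]-C0[lid][:,2],[5,95]))
    for t in ('tin_tall','tin_short','tape_roll','bottle','jar','tin_flat','carton'):
        r=manip.masks_of(t,n)
        if r and r[0]['p']>.3:
            k=r[0]['pixels'];print(t,np.round(r[0]['p'],2),'dz median mm',1000*np.nanmedian(np.abs(C[k][:,2]-C0[k][:,2])))
o=manip.get_obs();print(o['t'],o['tool_pos'],o['wrist_force'])
E
```

```text
t: 18.7
tool_pos: [0.3463, -0.3958, 0.26]
ee_rot: [[0.002, 0.599, -0.801], [-0.003, -0.801, -0.599], [-1.0, 0.004, 0.0]]
wrist_force: [0.5, -0.6, 1.0]
finger_gap: 0.0
t: 19.08
tool_pos: [0.3325, -0.4052, 0.2582]
ee_rot: [[0.001, 0.601, -0.799], [0.0, -0.799, -0.601], [-1.0, 0.001, -0.001]]
wrist_force: [-0.4, 0.3, 0.5]
finger_gap: 0.002
top lid dz -7.382440208414387e-05 [-0.00601365  0.00618381]
tin_tall 0.91 dz median mm 2.751690377635896
tin_short 0.71 dz median mm 2.760273358555221
tape_roll 0.65 dz median mm 2.9609233173883975
bottle 0.8 dz median mm 2.834322629300612
jar 0.98 dz median mm 3.023823273877846
tin_flat 0.83 dz median mm 3.045843632680123
carton 0.8 dz median mm 2.7441653464379545
scene lid dz -9.422384864565814e-06 [-0.00727731  0.0070338 ]
tin_tall 0.67 dz median mm 3.2686130926616874
tin_short 0.6 dz median mm 2.9288777091096563
tape_roll 0.55 dz median mm 3.8476645951698307
bottle 0.77 dz median mm 3.45744119796465
jar 0.64 dz median mm 3.214627129025316
tin_flat 0.93 dz median mm 3.4586581578037734
carton 0.78 dz median mm 2.740384551981556
19.875 [ 0.33122179 -0.40599464  0.25781902] [0.24759755 0.70948964 0.06263484]
```

View pics/top4.png

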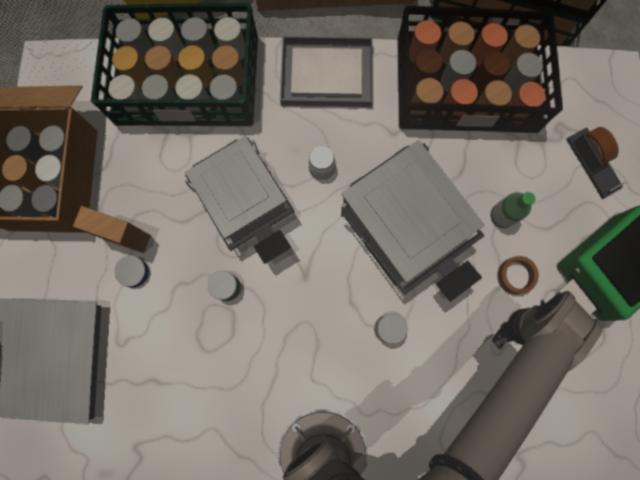

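View pics/scene4.png

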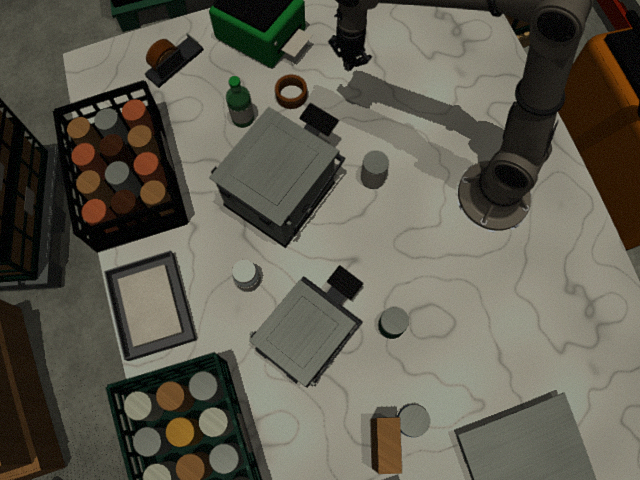

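Both lids are shut: the larger at (412,212) and the smaller at (240,195) in the top view. All the bystanders stand where they were, and the hand is clear at (505,330) in the top view.

```bash
python3 -c "
from cell import manip
print(manip.sign_off())"
```

```text
the job is handed in; nothing more can be done
None
```

The larger bin was opened by its lever, held open for you to look in, then eased shut, and I've handed the job in. It took about 20 s of the 48 s allowed.

- **Opening:** I pressed the pad down to its stop with the closed fingertips. The lid measured 1.257 rad in the depth image, which is fully open.
- **Holding:** The lid stayed fully open for about 3.8 s, with 22 to 24 N on the pad at the stop.
- **Closing:** I raised the lever over about 8.5 s, at 16 mm/s at first and about 6 to 8 mm/s near the end. The fingertips stayed on the pad until the lid settled, and then I took the hand away.

**Last checks:**
- The larger lid's height matches the first picture (median change under 0.1 mm).
- The smaller bin looks shut in both views.
- The tins, tape roll, jar, carton and bottle stand where they were. Their depth readings differ from the start by about 3 mm, in line with camera noise.
- The wrist force is near zero with the hand clear.

Two things differed slightly from plan. The pad dragged the fingertips about 5 mm toward the bin near the end of the lift, and they sprang back on release. Closing speed was judged from the arm's motion and the contact force, because the lid angle was not measured while it was closing.

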